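# Lay a cast terminal box on its back and seat it in the corner fence

## Robot

A 7-joint arm with a two-finger parallel gripper is mounted at the origin on the work surface. World frame = base frame: x ahead of the robot, y to its left, z up, the work surface at z = 0. Lengths are in mm, angles in rad, forces in N, time in s.
With the tool pointing down it reaches from about 425 to 825 mm from the base axis. Payload 3.6 kg.
Tool frame: the origin (TCP) lies at the very end of the fingers, on their centre line; the grasp point (between the pads) lies 19 mm behind it; x points along the fingers, y is the direction in which the jaws open and shut, and the axes are right-handed (so a half turn about x gives the same grasp; the last joint's range is limited). The gripper opens to 85 mm and grips with 20 to 120 N. Pads are 22 mm wide; open, the fingers measure 114 mm over their backs; the gripper's body (76 mm by 85 mm) begins 54 mm behind the grasp point. The pads swing forward as they close: fully open they stand 13 mm farther back than shut.
Start: joints at [1.222, 0.615, -0.013, 1.423, 0.008, 1.103, -0.04], TCP at [206.206, -616.394, 231.297] pointing down, gripper open.
Joint ranges: [-3.12, 3.12], [-0.3, 2.06], [-1.34, 1.32], [0.26, 2.42], [-1.36, 4.5], [0.01, 1.98], [-2.84, 2.84]. Speed limits (rad/s): [2.79, 2.79, 3.14, 3.14, 3.14, 3.14, 3.14].

## Interface

Orientations are given as a 3x3 rotation matrix whose columns are the frame's x, y, z axes.
In Python, from bench import * gives the robot as it stands.
- The arm moves only by the tool move_arm, never from a script. Its argument "moves" is a list that holds one entry, the list of rows, each a list of 6 numbers: the shift along the tool's x, y, z each as a share of 0.15 m, from -1 to 1, then the turn, a rotation vector about the tool's x, y, z each as a share of 180 degrees, from -1 to 1. In form: [[[tx, ty, tz, ax, ay, az], ...]]. A call has 1 to 20 rows; each row shifts and turns the commanded pose from where the row before left it, along the tool's axes as they then stand; what a row does not reach is not made up. A row lasts 1/8 s, in which the tool goes at most 62.5 mm and 10.7 degrees, less where a joint would pass 70% of its speed; a pose out of reach is approached as far as the arm can. A call with a number of a shift or a turn outside -1 to 1 is refused whole. A call with a gripper value outside its range is refused whole. "gripper" is the closure, from 0 (fully open) to 1 (shut), set as the call begins (left out, the last holds). The fingers move at their own pace and stop on an object; "squeeze" is the grip in N (left out, the last holds). Time passes only in rows, so rows that do not move let the fingers close. It gives the time, the measured TCP pose, the force and the opening at its end, in the units of the state.
- read_state(): the state, without advancing time (a new reading comes with each control period).
- camera(name): name is "side" or "top" or "wrist"; returns (picture, depth): 400x640x3 uint8, blue, green, red; 400x640 float32, mm along the optical axis (not along the pixel's ray), 0 where there is no reading.
- camera_params(name): a dict with "mtx" (3x3 intrinsics, pixels), "extrinsics" (4x4, takes a point from camera to world coordinates). Camera axes: x right, y down, z forward; pixel columns grow to the right and rows downward; lengths in mm; the calibration is good to about 2 mm. A picture is of the moment at which its call begins: read the wrist's pose just before it. camera_params takes no time and is no camera call; for the wrist camera it gives the pose at the moment of the call.
- sign_off(): hands the job in, once; it reports no verdict.
The state is a dict: "clock": time; "joint_positions": joint angles; "qvel": joint speeds; "joint_torque": joint torques, N m; "position": TCP position; "eef_rot": TCP orientation; "force": force on the tool from outside, world axes, zero at the start; "wrist_torque": the same for the moment, N m; "width": finger opening in mm.
Only numpy, scipy, OpenCV 4.12 (cv2) and the standard library are available. Lean on these libraries where they do the work, as an engineer would, in place of code of your own. Each camera call takes 0.05 s, during which the arm holds its last target.

## Task

The open cast-metal terminal box is standing on its end on the plywood board: push it high up on its open side so that it topples onto its closed back, mouth up. Then slide it along the board, without picking it up, into the corner of the steel fence, flush along the long bar and up against the pad of the end stop, which may be set anywhere in its range, and hold it pressed there with a push of about 15 N for half a second before letting go. Never press on the box, or press it against the fence, with more than 25 N, and leave everything else on the bench where it is.

Things in the scene. Friction and masses are not known exactly. Their poses are not given: they have to be found in the camera images.
- termbox: Open box of bare cast aluminium, 0.35 to 0.7 kg, outer sizes 80 mm (its x), 55 mm (y), 130 mm (z), walls 5 mm. It starts standing on an 80 x 55 mm end, z up, on the 6 mm board. The 80 x 130 mm face on its -y side is the open mouth, that on its +y side the closed back. Inside, on the back, is a black terminal strip. Origin: centre of the end it first stands on.
- box_mid (a point): The centre of the box's outer block, 65 mm along the box's z from its origin. Tilted about 20 degrees over its lower back edge the box falls by itself; near the top 1 to 2 N tip it. It slides on the board with about 2 to 8 N. On its back it is 55 mm high, its y axis points down, its z axis lies level and points the way it fell, its x axis is unchanged.
- fence: Fence of two rigid plain steel bars, 20 mm wide, 25 mm high, fixed to the board (board top 6 mm above the work surface). Origin: the inner corner, at board level. The long bar's inner face is the plane x = 0, from y = +20 to -320 mm, the bar on the +x side. The box belongs on the -x, -y side: seated, box_mid is at x = -40 and y = -73 to -87 mm here, as the stop pad is set, the box's long side along the bar.
- stop: The short bar across the end of the fence (same origin and axes as the fence): inner face y = 0, from x = 0 to -120 mm, 25 mm high, on the +y side. It carries a steel stop pad, 60 mm wide, x = -10 to -70 mm, 22 mm high, on a threaded stem, which the box meets. The pad is clamped rigid, its face anywhere from y = -8 to -22 mm: this setting is not in the pose and must be felt or seen.
- tape: Bystander: yellow roll of tape lying flat, 90 mm across, 22 mm high; origin at the centre of its underside.
- tin: Bystander: bare metal can, 60 mm diameter, 70 mm tall; origin at the centre of its underside.
- pot: Bystander: clear jar with a screw cap, 56 mm diameter, 70 mm tall; origin at the centre of its underside.
- driver: Bystander: screwdriver lying on the board.
- cover: Bystander: flat aluminium cover plate, 130 x 80 x 8 mm, lying flat; origin at the centre of its underside.
- spanner: Bystander: steel spanner lying on the board behind the fence.
- gland: Bystander: small brass ring, 32 mm across, 18 mm high.

How it is judged:
By the outcome, as a careful person would: the job done as asked, in the order asked, and still so for the second after the job is handed in, with the robot touching nothing.
It also fails if it takes over 72 s, if anything falls off the work surface, if the arm or the gripper's body presses on something with over 40 N, if the wrist force passes 120 N, or if a joint passes its speed limit or range.

## Working session

There is one attempt and no reset: what is moved stays moved. The work goes in short steps, Python scripts to look and compute and a tool call to move; the robot and the scene stay as the last step left them, time stands still between calls to the robot, and variables do not carry over. Pictures are saved under pics/ and viewed, and the job is handed in when it is done.

Besides the shell and the picture viewer there is one more tool, called after "Emit:" as a command line: name --argument value ..., lists and objects as JSON in quotes. move_arm: Moves the arm, as the interface text tells. Its arguments: {"type":"object","properties":{"moves":{"type":"array"},"gripper":{"type":"number"},"squeeze":{"type":"number"}},"required":["moves"]}

```bash
ls; mkdir -p pics; python3 - <<'E'
from bench import *
import cv2,numpy as np
s=read_state();print({k:np.round(v,3).tolist() for k,v in s.items()})
for n in("top","side"):
    p,d=camera(n);cv2.imwrite(f"pics/{n}0.png",p);np.save(f"pics/{n}0.npy",d)
    c=camera_params(n);print(n,np.round(c["mtx"],1).tolist(),np.round(c["extrinsics"],3).tolist())
E
```

```text
pics
{'clock': 0.0, 'joint_positions': [1.222, 0.616, -0.013, 1.425, 0.008, 1.103, -0.04], 'qvel': [0.001, -0.002, 0.0, -0.001, 0.0, -0.001, -0.001], 'joint_torque': [-0.0, -46.923, 0.259, -17.104, 0.01, 0.01, -0.0], 'position': [205.97, -615.684, 230.146], 'eef_rot': [[-0.001, 0.317, -0.948], [0.002, -0.948, -0.317], [-1.0, -0.003, -0.0]], 'force': [0.304, 0.481, 0.434], 'wrist_torque': [-0.026, 0.004, -0.02], 'width': 85.303}
top [[514.4, 0.0, 316.0], [0.0, 514.4, 196.8], [0.0, 0.0, 1.0]] [[0.001, -0.992, 0.124, 431.239], [-1.0, -0.001, 0.003, -1.947], [-0.003, -0.124, -0.992, 1639.147], [0.0, 0.0, 0.0, 1.0]]
side [[394.9, 0.0, 316.7], [0.0, 394.9, 196.0], [0.0, 0.0, 1.0]] [[-0.95, -0.132, 0.281, 324.68], [-0.31, 0.475, -0.823, 865.579], [-0.025, -0.87, -0.493, 595.931], [0.0, 0.0, 0.0, 1.0]]
```

View pics/top0.png

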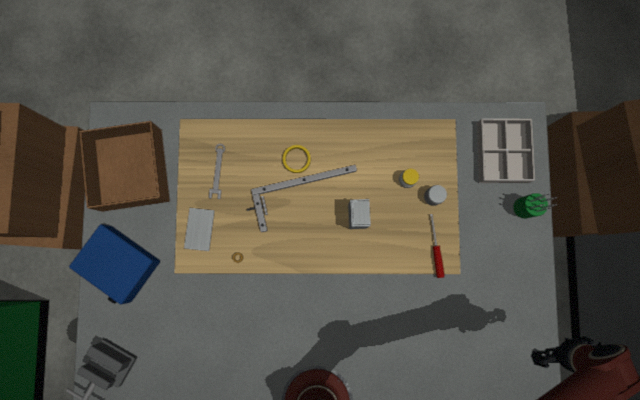

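View pics/side0.png

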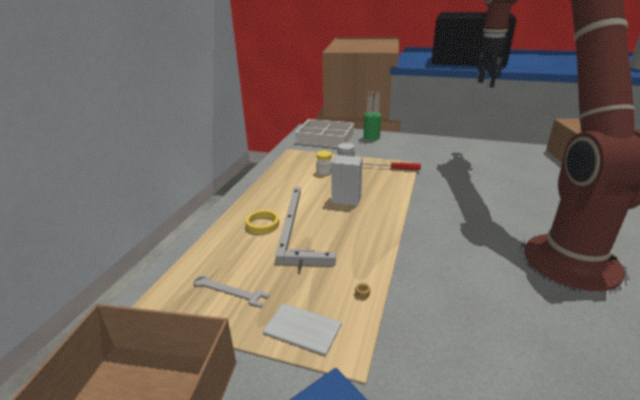

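```bash
python3 - <<'E'
import cv2,numpy as np
p=cv2.imread("pics/top0.png");q=cv2.resize(p[150:240,240:380],None,fx=5,fy=5,interpolation=cv2.INTER_CUBIC);cv2.imwrite("pics/a.png",q)
p=cv2.imread("pics/side0.png");q=cv2.resize(p[135:285,240:400],None,fx=4,fy=4,interpolation=cv2.INTER_CUBIC);cv2.imwrite("pics/b.png",q)
E
```

```text
(no output)
```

View pics/a.png

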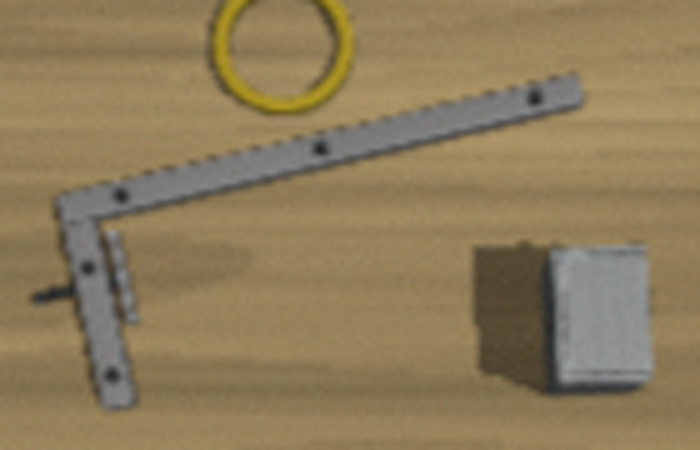

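View pics/b.png

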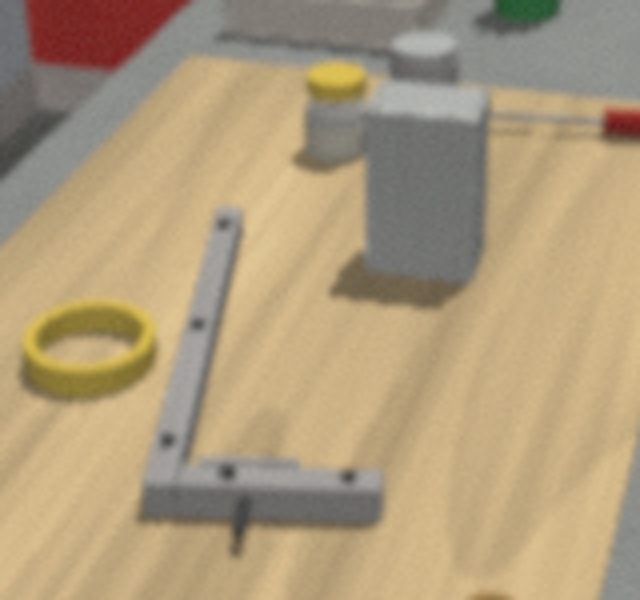

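```bash
cat > h.py <<'E'
from bench import *
import cv2,numpy as np
def ray(n,uv,z,c=None):
    c=c or camera_params(n);K=np.array(c["mtx"]);T=np.array(c["extrinsics"])
    uv=np.atleast_2d(np.asarray(uv,float));r=np.c_[uv,np.ones(len(uv))]@np.linalg.inv(K).T@T[:3,:3].T
    o=T[:3,3];return o+r*((z-o[2])/r[:,2])[:,None]
def st():
    s=read_state();print("t",round(float(s["clock"]),2),"p",np.round(s["position"],1),"F",np.round(s["force"],1),"w",round(float(s["width"]),1));return s
E
python3 - <<'E'
from h import *
A=lambda x,y:(240+x/5-.4,150+y/5-.4)
print("fence top z31: cornerouter,  long inner pts, far end outer, inner; short end")
for n,x,y,z in [("outer corner",57,198,31),("inner a",100,219,31),("inner b",583,102,31),("outer b",576,74,31),("short end out",104,408,31),("short end in",135,404,31),("pad a",116,230,28),("pad b",134,322,28),
 ("box tl",553,248,136),("box tr",648,246,136),("box br",650,384,136),("box bl",556,386,136)]:
    print(n,np.round(ray("top",A(x,y),z)[0],1))
B=lambda x,y:(240+x/4-.4,135+y/4-.4)
for n,x,y,z in [("box top near L",366,108,136),("near R",488,120,136),("far L",374,86,136),("far R",488,92,136),("bot near L",366,270,6),("bot near R",475,280,6),("corner outer",147,487,31),("inner corner",183,472,31),("long end in",241,212,31),("short end in",382,472,31)]:
    print("side",n,np.round(ray("side",B(x,y),z)[0],1))
p=cv2.imread("pics/top0.png")
g=np.load("pics/top0.npy");print(np.round(g[195:232:3,345:375:3]))
E
```

```text
fence top z31: cornerouter,  long inner pts, far end outer, inner; short end
outer corner [655.4 208.   31. ]
inner a [642.  180.6  31. ]
inner b [ 717.2 -124.6   31. ]
outer b [ 735.2 -120.3   31. ]
short end out [522.9 176.3  31. ]
short end in [525.4 157.   31. ]
pad a [635.4 170.8  28. ]
pad b [577.1 158.6  28. ]
box tl [611.4 -98.2 136. ]
box tr [ 612.6 -154.1  136. ]
box br [ 531.3 -154.4  136. ]
box bl [530.1 -99.4 136. ]
side box top near L [608.6 -98.3 136. ]
side near R [ 522.7 -101.   136. ]
side far L [ 613.7 -136.   136. ]
side far R [ 532.8 -146.6  136. ]
side bot near L [609.1 -96.6   6. ]
side bot near R [ 528.9 -104.2    6. ]
side corner outer [649.3 213.8  31. ]
side inner corner [634.6 195.1  31. ]
side long end in [ 712.1 -113.4   31. ]
side short end in [523.7 162.8  31. ]
[[1640. 1641. 1648. 1645. 1643. 1646. 1656. 1642. 1646. 1643.]
 [1647. 1648. 1644. 1641. 1646. 1651. 1643. 1641. 1642. 1641.]
 [1651. 1650. 1507. 1515. 1511. 1515. 1511. 1515. 1644. 1648.]
 [1644. 1594. 1509. 1514. 1512. 1512. 1515. 1512. 1641. 1641.]
 [1644. 1597. 1508. 1514. 1515. 1514. 1510. 1512. 1640. 1648.]
 [1643. 1604. 1506. 1507. 1516. 1513. 1516. 1508. 1638. 1643.]
 [1637. 1604. 1508. 1512. 1508. 1512. 1511. 1503. 1645. 1641.]
 [1633. 1614. 1500. 1506. 1509. 1506. 1511. 1507. 1506. 1636.]
 [1635. 1621. 1512. 1508. 1507. 1510. 1506. 1507. 1506. 1640.]
 [1632. 1629. 1514. 1507. 1505. 1509. 1509. 1506. 1509. 1634.]
 [1631. 1637. 1502. 1507. 1508. 1508. 1503. 1504. 1515. 1635.]
 [1638. 1636. 1593. 1605. 1613. 1616. 1629. 1635. 1634. 1634.]
 [1634. 1643. 1641. 1630. 1628. 1629. 1635. 1627. 1631. 1634.]]
```

Emit:
move_arm --moves '[[[0,-0.183,-0.3175,0,0,0],[0,-0.183,-0.3175,0,0,0],[0,-0.183,-0.3175,0,0,0],[0,-0.183,-0.3175,0,0,0],[0,-0.183,-0.3175,0,0,0],[0,-0.183,-0.3175,0,0,0],[0,-0.183,-0.3175,0,0,0],[0,-0.183,-0.3175,0,0,0],[0,-0.183,-0.3175,0,0,0],[0,-0.183,-0.3175,0,0,0],[0,0,0,-0.0397,0,0],[0,0,0,-0.0397,0,0],[0,0,0,-0.0397,0,0],[0,0,0,-0.0397,0,0],[0,0,0,-0.0397,0,0],[0,0,0,-0.0397,0,0],[0,0,0,-0.0397,0,0],[0,0,0,-0.0397,0,0],[0,0,0,-0.0397,0,0],[0,0,0,-0.0397,0,0]]]' --gripper 0.5 --squeeze 20

```text
clock: 2.6
position: [570.3, -205.0, 230.7]
eef_rot: [[-0.001, 1.0, 0.003], [0.0, 0.003, -1.0], [-1.0, -0.001, -0.0]]
force: [-0.4, -0.3, -0.4]
width: 42.9
```

```bash
python3 - <<'E'
from h import *
s=st();print(np.round(s["eef_rot"],3),np.round(s["joint_positions"],2))
c=camera_params("wrist")
p,d=camera("wrist");cv2.imwrite("pics/w1.png",p);np.save("pics/w1.npy",d)
print(np.round(c["extrinsics"],3))
E
```

```text
t 2.6 p [ 570.3 -205.   230.7] F [-0.4 -0.3 -0.4] w 42.9
[[-0.001  1.     0.003]
 [ 0.     0.003 -1.   ]
 [-1.    -0.001 -0.   ]] [ 0.54  0.57 -0.39  1.55  0.24  1.07  0.1 ]
[[ 1.00000e+00  4.00000e-03  1.00000e-03  5.70054e+02]
 [ 4.00000e-03 -9.47000e-01 -3.22000e-01 -1.21853e+02]
 [-1.00000e-03  3.22000e-01 -9.47000e-01  3.73037e+02]
 [ 0.00000e+00  0.00000e+00  0.00000e+00  1.00000e+00]]
```

View pics/w1.png

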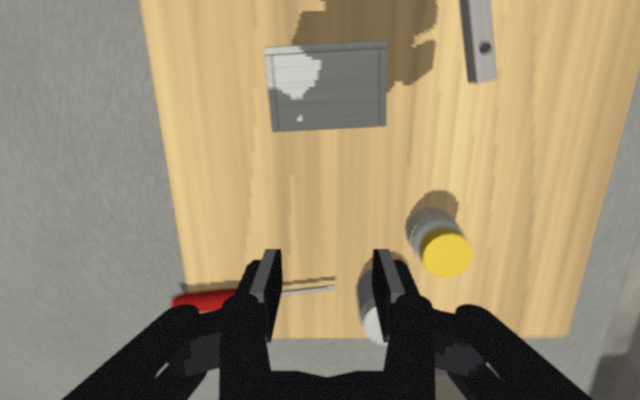

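```bash
python3 - <<'E'
from h import *
c=camera_params("wrist")
for uv,z in [((266,46),136),((385,41),136),((385,125),136),((273,131),136),((375,325),76),((447,252),76)]:
    print(uv,np.round(ray("wrist",uv,z,c)[0],1))
E
```

```text
(266, 46) [ 530.4 -101.1  136. ]
(385, 41) [606.9 -97.7 136. ]
(385, 125) [ 610.2 -150.9  136. ]
(273, 131) [ 532.4 -155.5  136. ]
(375, 325) [ 622.7 -369.2   76. ]
(447, 252) [ 689.1 -281.3   76. ]
```

Emit:
move_arm --moves '[[[0.25,0,0,-0.014,0,0],[0.25,0,0,0,0,0],[0.25,0,0,0,0,0],[0,0,-0.07,0,0,0],[0,0,-0.07,0,0,0],[0,0,-0.07,0,0,0],[0,0,-0.05,0,0,0],[0,0,-0.05,0,0,0],[0,0,-0.05,0,0,0]]]'

```text
clock: 3.78
position: [568.6, -151.1, 119.3]
eef_rot: [[0.001, 0.999, 0.043], [-0.001, 0.043, -0.999], [-1.0, 0.001, 0.001]]
force: [-0.9, -0.4, -0.9]
width: 42.5
```

```bash
python3 - <<'E'
from h import *
st()
p,d=camera("side");cv2.imwrite("pics/s2.png",cv2.resize(p[80:260,240:440],None,fx=3,fy=3))
E
```

```text
t 3.77 p [ 568.6 -151.1  119.3] F [-0.9 -0.4 -0.9] w 42.5
```

View pics/s2.png

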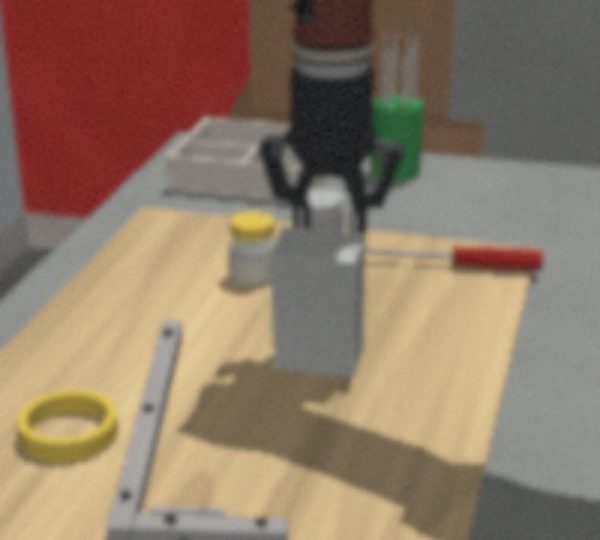

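Emit:
move_arm --moves '[[[0,0,-0.05,0,0,0],[0,0,-0.05,0,0,0],[0,0,-0.05,0,0,0],[0,0,-0.05,0,0,0],[0,0,-0.05,0,0,0],[0,0,-0.05,0,0,0],[0,0,0,0,0,0],[0,0,0,0,0,0]]]'

```text
clock: 4.82
position: [566.5, -106.4, 118.8]
eef_rot: [[-0.0, 0.999, 0.043], [-0.0, 0.043, -0.999], [-1.0, -0.0, 0.0]]
force: [-0.7, 0.2, 0.0]
width: 42.3
```

```bash
python3 - <<'E'
from h import *
st()
p,d=camera("side");cv2.imwrite("pics/s3.png",cv2.resize(p[80:260,240:440],None,fx=3,fy=3))
E
```

```text
t 4.83 p [ 566.5 -106.4  118.8] F [-0.7  0.2  0. ] w 42.3
```

View pics/s3.png

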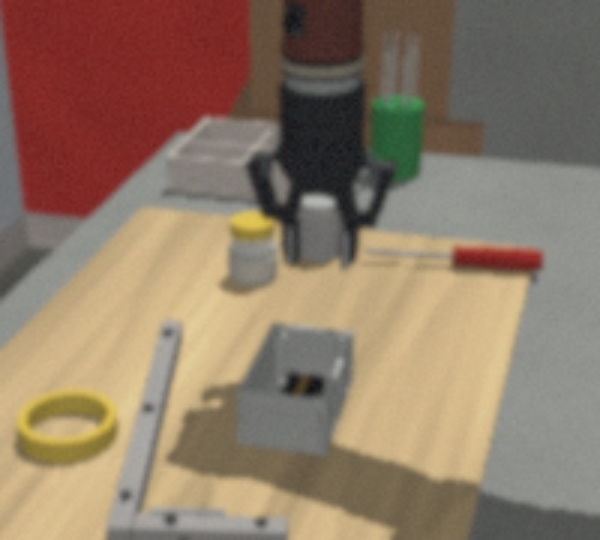

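```bash
python3 - <<'E'
from h import *
st();c=camera_params("wrist")
p,d=camera("wrist");cv2.imwrite("pics/w4.png",p)
import json;json.dump({k:np.asarray(v).tolist() for k,v in c.items()},open("pics/w4.json","w"))
p,d=camera("top");cv2.imwrite("pics/t4.png",p);cv2.imwrite("pics/t4z.png",cv2.resize(p[150:240,240:380],None,fx=5,fy=5,interpolation=cv2.INTER_CUBIC))
E
```

```text
t 4.88 p [ 566.5 -106.6  118.8] F [ 1.  -1.4 -0. ] w 42.4
```

View pics/w4.png

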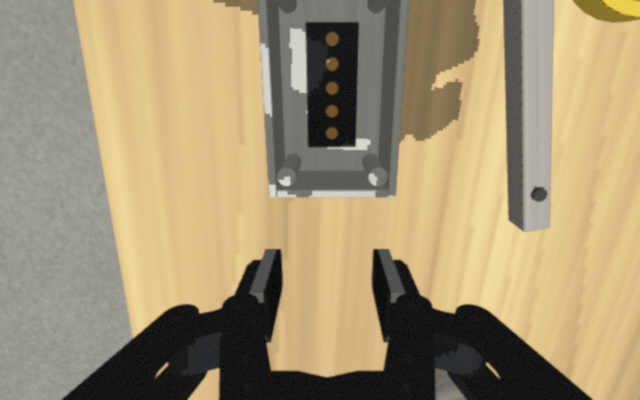

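View pics/t4z.png

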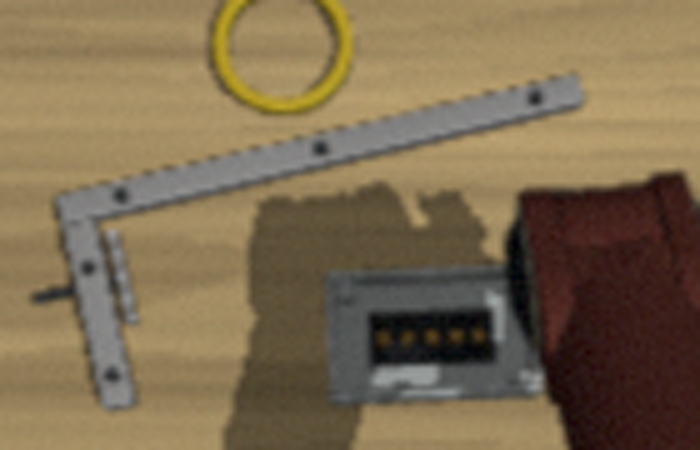

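```bash
python3 - <<'E'
from h import *
import json;c=json.load(open("pics/w4.json"))
for uv,z in [((270,197),61),((396,195),61),((260,12),61),((406,12),61),((505,10),31),((511,222),6),((551,230),31),((510,218),31)]:
    print(uv,np.round(ray("wrist",uv,z,c)[0],1))
A=lambda x,y:(240+x/5-.4,150+y/5-.4)
for n,x,y in [("tl",328,270),("bl",330,402),("top r",490,266),("bot r",540,398)]:
    print(n,np.round(ray("top",A(x,y),61)[0],1))
E
```

```text
(270, 197) [530.3 -94.2  61. ]
(396, 195) [609.2 -89.5  61. ]
(260, 12) [526.2   9.2  61. ]
(406, 12) [603.3  12.5  61. ]
(505, 10) [669.3  21.6  31. ]
(511, 222) [ 718.8 -127.     6. ]
(551, 230) [ 734.8 -122.    31. ]
(510, 218) [ 702.1 -113.7   31. ]
tl [606.5  35.9  61. ]
bl [525.   34.4  61. ]
top r [609.1 -64.1  61. ]
bot r [527.7 -94.4  61. ]
```

Emit:
move_arm --moves '[[[0,0,0,0.0556,0,0],[0,0,0,0.0556,0,0],[0,0,0,0.0556,0,0],[0,0,0,0.0556,0,0],[0,0,0,0.0556,0,0],[0,0,0,0.0556,0,0],[0,0,0,0.0556,0,0],[0,0,0,0.0556,0,0],[0,0,0,0.0556,0,0],[0,-0.18,0.182,0,0,0],[0,-0.18,0.182,0,0,0],[0,-0.18,0.182,0,0,0],[0.211,0,0,0,0,0],[0.211,0,0,0,0,0],[0.211,0,0,0,0,0],[0,0,0,0,0,0]]]' --gripper 0.3

```text
clock: 6.98
position: [479.9, -28.6, 22.3]
eef_rot: [[-0.005, 0.042, -0.999], [0.0, -0.999, -0.042], [-1.0, -0.001, 0.005]]
force: [-0.8, 0.0, -0.2]
width: 60.1
```

```bash
python3 - <<'E'
from h import *
s=st();print(np.round(s["joint_positions"],2));c=camera_params("wrist")
p,d=camera("wrist");cv2.imwrite("pics/w5.png",p)
import json;json.dump({k:np.asarray(v).tolist() for k,v in c.items()},open("pics/w5.json","w"))
E
```

```text
t 6.97 p [479.9 -28.6  22.3] F [-0.8  0.  -0.2] w 60.1
[-0.03  0.7   0.07  2.09 -0.12  0.36 -1.39]
```

View pics/w5.png

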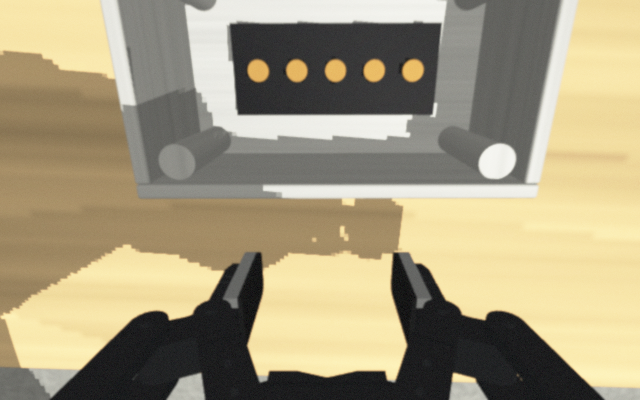

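Emit:
move_arm --moves '[[[0,0,-0.06,0,0,0],[0,0,-0.06,0,0,0],[0,0,-0.05,0,0,0],[0,0,-0.05,0,0,0],[0,0,-0.03,0,0,0],[0,0,-0.03,0,0,0],[0,0,-0.03,0,0,0],[0,0,-0.03,-0.0062,0,0],[0,0,-0.03,-0.0062,0,0],[0,0,-0.03,-0.0062,0,0],[0,0,-0.03,-0.0062,0,0],[0,0,-0.03,-0.0062,0,0],[0,0,-0.03,-0.0062,0,0],[0,0,-0.03,-0.0062,0,0],[0,0,-0.03,-0.0062,0,0],[0,0,-0.03,-0.0062,0,0],[0,0,-0.03,-0.0062,0,0]]]'

```text
clock: 9.15
position: [572.6, -20.8, 23.9]
eef_rot: [[0.0, 0.236, -0.972], [-0.0, -0.972, -0.236], [-1.0, 0.0, -0.0]]
force: [-2.0, -0.6, -1.0]
width: 59.6
```

```bash
python3 - <<'E'
from h import *
s=st();c=camera_params("wrist")
p,d=camera("wrist");cv2.imwrite("pics/w6.png",p)
import json;json.dump({k:np.asarray(v).tolist() for k,v in c.items()},open("pics/w6.json","w"))
p,d=camera("side");cv2.imwrite("pics/s6.png",cv2.resize(p[110:290,230:430],None,fx=3,fy=3))
E
```

```text
t 9.15 p [572.6 -20.8  23.9] F [-2.  -0.6 -1. ] w 59.6
```

View pics/w6.png

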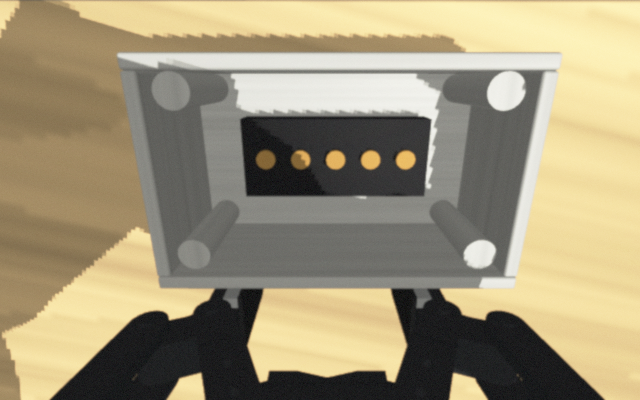

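View pics/s6.png

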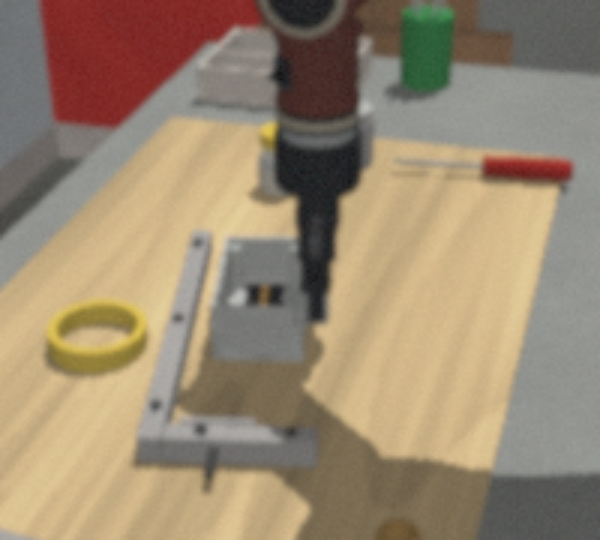

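```bash
python3 - <<'E'
from h import *
import json;c=json.load(open("pics/w6.json"))
ex=np.array([.9718,.236]);ey=np.array([-.236,.9718]);O=np.array([641,182])
for uv in [(160,288),(513,288),(118,53),(561,53)]:
    q=ray("wrist",uv,61,c)[0][:2];print(np.round(q,1),np.round([(q-O)@ex,(q-O)@ey],1))
print((np.array([572.6,-20.8])-O)@ex)
E
```

```text
[569.5  41. ] [-102.7 -120.2]
[599.7 -83.6] [-102.8 -248.4]
[646.2  59.2] [ -24.  -120.6]
[676.3 -64.8] [ -23.9 -248.2]
-114.33191999999997
```

Emit:
move_arm --moves '[[[0,0,-0.03,0,0,0],[0,0,-0.03,0,0,0],[0,0,-0.03,0,0,0],[0,0,-0.02,0,0,0],[0,0,-0.01,0,0,0]]]'

```text
clock: 9.88
position: [589.4, -16.6, 24.0]
eef_rot: [[-0.001, 0.235, -0.972], [-0.0, -0.972, -0.235], [-1.0, -0.0, 0.001]]
force: [-5.7, -1.7, 5.1]
width: 59.8
```

Emit:
move_arm --moves '[[[0,0,-0.007,0,0,0],[0,0,-0.007,0,0,0]]]'

```text
clock: 10.12
position: [591.3, -16.2, 24.1]
eef_rot: [[-0.001, 0.235, -0.972], [-0.0, -0.972, -0.235], [-1.0, -0.0, 0.001]]
force: [-6.6, -1.3, 5.1]
width: 59.8
```

Emit:
move_arm --moves '[[[0,0,-0.007,0,0,0]]]'

```text
clock: 10.25
position: [592.3, -16.0, 24.0]
eef_rot: [[-0.001, 0.234, -0.972], [-0.0, -0.972, -0.234], [-1.0, -0.0, 0.001]]
force: [-6.4, -1.1, 4.4]
width: 59.6
```

Emit:
move_arm --moves '[[[0,0,-0.007,0,0,0]]]'

```text
clock: 10.38
position: [593.3, -15.7, 24.0]
eef_rot: [[-0.001, 0.234, -0.972], [-0.0, -0.972, -0.234], [-1.0, -0.0, 0.001]]
force: [-6.1, -2.1, 4.9]
width: 59.9
```

Emit:
move_arm --moves '[[[0,0,-0.007,0,0,0]]]'

```text
clock: 10.5
position: [594.4, -15.5, 24.0]
eef_rot: [[-0.001, 0.234, -0.972], [-0.0, -0.972, -0.234], [-1.0, -0.0, 0.001]]
force: [-5.8, -0.9, 3.7]
width: 59.9
```

Emit:
move_arm --moves '[[[0,0,-0.005,0,0,0]]]'

```text
clock: 10.62
position: [594.9, -15.4, 24.0]
eef_rot: [[-0.002, 0.234, -0.972], [-0.0, -0.972, -0.234], [-1.0, -0.0, 0.002]]
force: [-7.1, -0.7, 4.8]
width: 60.2
```

Emit:
move_arm --moves '[[[0,0,-0.005,0,0,0]]]'

```text
clock: 10.75
position: [594.9, -15.4, 23.9]
eef_rot: [[-0.003, 0.234, -0.972], [-0.0, -0.972, -0.234], [-1.0, -0.0, 0.003]]
force: [-8.4, -1.7, 5.7]
width: 60.2
```

Emit:
move_arm --moves '[[[0,0,-0.005,0,0,0]]]'

```text
clock: 10.88
position: [594.9, -15.4, 23.9]
eef_rot: [[-0.005, 0.234, -0.972], [-0.001, -0.972, -0.234], [-1.0, -0.001, 0.005]]
force: [-8.6, -1.4, 6.7]
width: 59.7
```

```bash
python3 - <<'E'
from h import *
s=st();c=camera_params("wrist")
p,d=camera("wrist");cv2.imwrite("pics/w7.png",p)
import json;json.dump({k:np.asarray(v).tolist() for k,v in c.items()},open("pics/w7.json","w"))
p,d=camera("top");cv2.imwrite("pics/t7.png",cv2.resize(p[150:240,240:380],None,fx=5,fy=5,interpolation=cv2.INTER_CUBIC))
E
```

```text
t 10.88 p [594.9 -15.4  23.9] F [-8.6 -1.4  6.7] w 59.7
```

View pics/w7.png

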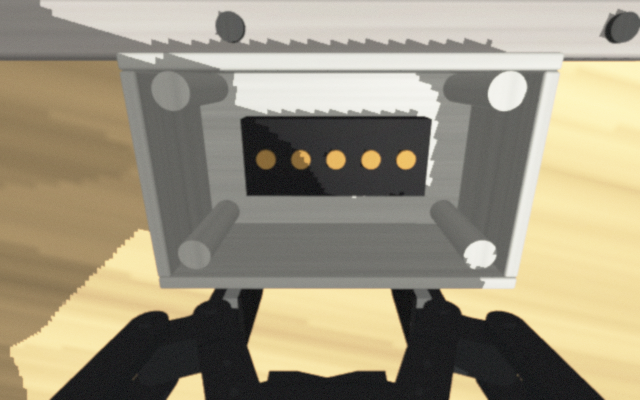

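View pics/t7.png

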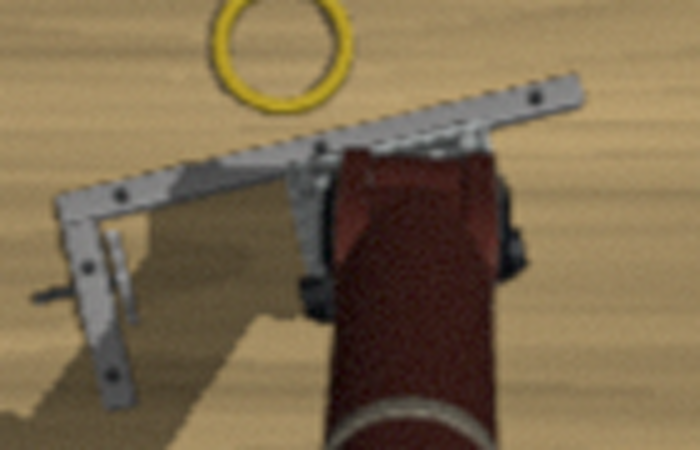

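Emit:
move_arm --moves '[[[0,0,0.1,0,0,0],[0,0,0.1,0,0,0],[-0.211,0,0,0,0,0],[-0.211,0,0,0,0,0],[-0.211,0,0,0,0,0],[0,0,0,-0.0556,0,0],[0,0,0,-0.0556,0,0],[0,0,0,-0.0556,0,0],[0,0,0,-0.0556,0,0],[0,0,0,-0.0556,0,0],[0,0,0,-0.0556,0,0],[0,0,0,-0.0556,0,0],[0,0,0,-0.0556,0,0],[0,0,0,-0.0556,0,0],[0,0.1765,0.2422,0,0,0],[0,0.1765,0.2422,0,0,0],[0,0.1765,0.2422,0,0,0],[0,0,0,0,0,0]]]' --gripper 0.6

```text
clock: 13.22
position: [674.9, -113.1, 118.7]
eef_rot: [[0.007, 0.973, 0.23], [-0.001, 0.23, -0.973], [-1.0, 0.007, 0.003]]
force: [-0.8, 0.8, 0.1]
width: 34.3
```

```bash
python3 - <<'E'
from h import *
s=st();c=camera_params("wrist")
p,d=camera("wrist");cv2.imwrite("pics/w8.png",p)
import json;json.dump({k:np.asarray(v).tolist() for k,v in c.items()},open("pics/w8.json","w"))
print(s["eef_rot"].round(3) if hasattr(s["eef_rot"],"round") else s["eef_rot"])
E
```

```text
t 13.22 p [ 674.9 -113.1  118.7] F [-0.8  0.8  0.1] w 34.3
[[ 0.007  0.973  0.23 ]
 [-0.001  0.23  -0.973]
 [-1.     0.007  0.003]]
```

View pics/w8.png

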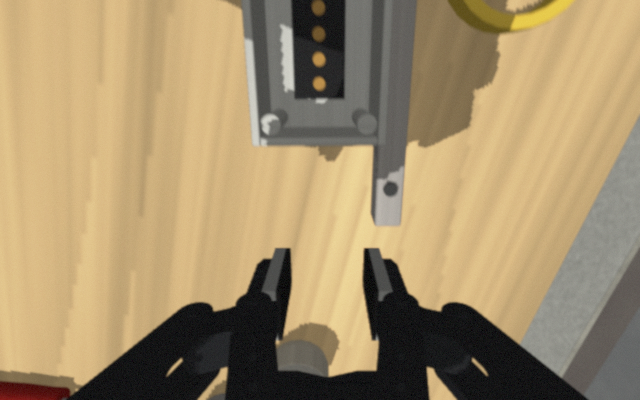

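```bash
python3 - <<'E'
from h import *
import json;c=json.load(open("pics/w8.json"))
ex=np.array([.9718,.236]);ey=np.array([-.236,.9718]);O=np.array([641,182])
s=read_state();P=np.array(s["position"][:2])
R=np.array(s["eef_rot"])
for uv,z in [((253,146),61),((379,146),61),((245,20),61),((387,20),61),((372,223),31),((402,224),31)]:
    q=ray("wrist",uv,z,c)[0][:2];r=q-P;print(np.round(q,1),np.round([(q-O)@ex,(q-O)@ey],1),"tool y,z",np.round([r@R[:2,1],r@R[:2,2]],1))
E
```

```text
[622.  -78.3] [ -79.9 -248.5] tool y,z [-42.3 -43. ]
[695.1 -61.1] [  -4.8 -249. ] tool y,z [ 32.8 -42.7]
[607.  -12.7] [ -79.  -181.2] tool y,z [ -41.6 -110.3]
[680.4   4.7] [  -3.6 -181.6] tool y,z [  33.8 -110.1]
[ 712.1 -122. ] [  -2.6 -312.2] tool y,z [35.2 20.5]
[ 734.1 -117.7] [  19.7 -313.3] tool y,z [57.5 21.5]
```

Emit:
move_arm --moves '[[[0,-0.033,0,0,0,0],[0.2105,0,0,0,0,0],[0.2105,0,0,0,0,0],[0.2105,0,0,0,0,0],[0,0,0,0,0,0],[0,0,-0.06,0,0,0],[0,0,-0.06,0,0,0],[0,0,-0.04,0,0,0],[0,0,-0.03,0,0,0],[0,0,-0.03,0,0,0],[0,0,-0.03,0,0,0],[0,0,-0.03,0,0,0]]]'

```text
clock: 14.78
position: [657.0, -72.0, 24.9]
eef_rot: [[0.002, 0.972, 0.234], [-0.003, 0.234, -0.972], [-1.0, 0.001, 0.004]]
force: [1.1, -4.9, 3.5]
width: 34.4
```

```bash
python3 - <<'E'
from h import *
s=st()
p,d=camera("wrist");cv2.imwrite("pics/w9.png",p)
E
```

```text
t 14.78 p [657.  -72.   24.9] F [ 1.1 -4.9  3.5] w 34.4
```

View pics/w9.png

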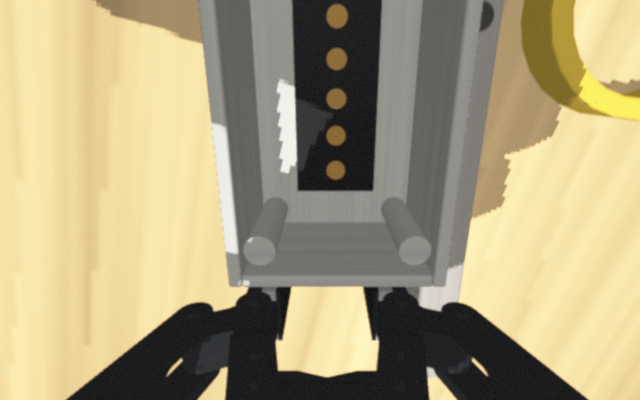

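Emit:
move_arm --moves '[[[0,0,-0.03,0,0,0],[0,0,-0.03,0,0,0],[0,0,-0.03,0,0,0],[0,0,-0.03,0,0,0],[0,0,-0.03,0,0,0],[0,0,-0.03,0,0,0],[0,0,-0.03,0,0,0],[0,0,-0.03,0,0,0]]]'

```text
clock: 15.82
position: [648.5, -36.8, 24.8]
eef_rot: [[0.002, 0.972, 0.234], [-0.003, 0.234, -0.972], [-1.0, 0.001, 0.003]]
force: [1.3, -6.4, 2.4]
width: 34.5
```

Emit:
move_arm --moves '[[[0,0,-0.03,0,0,0],[0,0,-0.03,0,0,0],[0,0,-0.03,0,0,0],[0,0,-0.03,0,0,0],[0,0,-0.03,0,0,0],[0,0,-0.03,0,0,0],[0,0,-0.03,0,0,0],[0,0,-0.03,0,0,0],[0,0,-0.015,0,0,0]]]'

```text
clock: 16.95
position: [639.4, 0.8, 24.8]
eef_rot: [[0.002, 0.972, 0.234], [-0.002, 0.234, -0.972], [-1.0, 0.001, 0.003]]
force: [1.1, -5.9, 4.4]
width: 34.1
```

```bash
python3 - <<'E'
from h import *
s=st()
p,d=camera("wrist");cv2.imwrite("pics/w10.png",p)
E
```

```text
t 16.95 p [639.4   0.8  24.8] F [ 1.1 -5.9  4.4] w 34.1
```

View pics/w10.png

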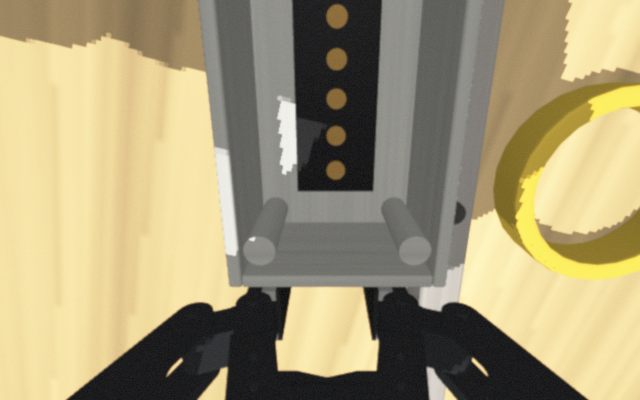

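Emit:
move_arm --moves '[[[0,0,-0.012,0,0,0],[0,0,-0.012,0,0,0],[0,0,-0.012,0,0,0],[0,0,-0.012,0,0,0],[0,0,-0.01,0,0,0]]]'

```text
clock: 17.62
position: [637.4, 8.9, 24.7]
eef_rot: [[0.002, 0.972, 0.234], [-0.003, 0.234, -0.972], [-1.0, 0.001, 0.003]]
force: [1.3, -6.6, 4.4]
width: 34.1
```

Emit:
move_arm --moves '[[[0,0,-0.007,0,0,0],[0,0,-0.007,0,0,0]]]'

```text
clock: 17.88
position: [636.9, 10.9, 24.8]
eef_rot: [[0.002, 0.972, 0.234], [-0.003, 0.234, -0.972], [-1.0, 0.001, 0.003]]
force: [1.3, -5.8, 4.8]
width: 34.2
```

Emit:
move_arm --moves '[[[0,0,-0.007,0,0,0],[0,0,-0.007,0,0,0]]]'

```text
clock: 18.12
position: [636.4, 12.9, 24.7]
eef_rot: [[0.002, 0.972, 0.234], [-0.003, 0.234, -0.972], [-1.0, 0.001, 0.003]]
force: [1.5, -5.7, 4.8]
width: 34.0
```

Emit:
move_arm --moves '[[[0,0,-0.007,0,0,0],[0,0,-0.007,0,0,0]]]'

```text
clock: 18.38
position: [635.9, 14.9, 24.8]
eef_rot: [[0.002, 0.972, 0.234], [-0.003, 0.234, -0.972], [-1.0, 0.001, 0.003]]
force: [1.7, -6.4, 4.7]
width: 33.7
```

Emit:
move_arm --moves '[[[0,0,-0.007,0,0,0],[0,0,-0.007,0,0,0]]]'

```text
clock: 18.62
position: [635.4, 16.9, 24.8]
eef_rot: [[0.002, 0.972, 0.234], [-0.003, 0.234, -0.972], [-1.0, 0.001, 0.003]]
force: [1.1, -5.7, 4.4]
width: 34.2
```

Emit:
move_arm --moves '[[[0,0,-0.007,0,0,0],[0,0,-0.007,0,0,0]]]'

```text
clock: 18.88
position: [634.9, 19.0, 24.8]
eef_rot: [[0.002, 0.972, 0.234], [-0.003, 0.234, -0.972], [-1.0, 0.001, 0.003]]
force: [1.7, -5.9, 4.4]
width: 34.3
```

Emit:
move_arm --moves '[[[0,0,-0.007,0,0,0],[0,0,-0.007,0,0,0]]]'

```text
clock: 19.12
position: [634.4, 21.0, 24.8]
eef_rot: [[0.002, 0.972, 0.234], [-0.003, 0.234, -0.972], [-1.0, 0.001, 0.003]]
force: [1.8, -6.5, 4.7]
width: 34.3
```

Emit:
move_arm --moves '[[[0,0,-0.007,0,0,0]]]'

```text
clock: 19.25
position: [634.1, 22.0, 24.7]
eef_rot: [[0.002, 0.972, 0.234], [-0.003, 0.234, -0.972], [-1.0, 0.001, 0.003]]
force: [1.2, -6.0, 5.1]
width: 34.4
```

Emit:
move_arm --moves '[[[0,0,-0.007,0,0,0]]]'

```text
clock: 19.38
position: [633.9, 23.0, 24.8]
eef_rot: [[0.002, 0.972, 0.234], [-0.003, 0.234, -0.972], [-1.0, 0.001, 0.003]]
force: [1.1, -5.7, 3.3]
width: 34.3
```

Emit:
move_arm --moves '[[[0,0,-0.007,0,0,0]]]'

```text
clock: 19.5
position: [633.7, 24.1, 24.8]
eef_rot: [[0.002, 0.972, 0.234], [-0.003, 0.234, -0.972], [-1.0, 0.001, 0.003]]
force: [1.3, -4.9, 4.8]
width: 34.2
```

Emit:
move_arm --moves '[[[0,0,-0.007,0,0,0]]]'

```text
clock: 19.62
position: [633.4, 25.1, 24.7]
eef_rot: [[0.002, 0.972, 0.234], [-0.003, 0.234, -0.972], [-1.0, 0.001, 0.003]]
force: [1.7, -5.0, 5.2]
width: 34.1
```

Emit:
move_arm --moves '[[[0,0,-0.007,0,0,0]]]'

```text
clock: 19.75
position: [633.2, 26.1, 24.7]
eef_rot: [[0.001, 0.972, 0.234], [-0.003, 0.234, -0.972], [-1.0, 0.001, 0.003]]
force: [0.9, -5.6, 5.4]
width: 34.0
```

Emit:
move_arm --moves '[[[0,0,-0.007,0,0,0]]]'

```text
clock: 19.88
position: [633.2, 26.1, 24.8]
eef_rot: [[0.002, 0.972, 0.233], [-0.004, 0.233, -0.972], [-1.0, 0.001, 0.005]]
force: [1.6, -7.8, 4.6]
width: 34.2
```

Emit:
move_arm --moves '[[[0,0,-0.007,0,0,0]]]'

```text
clock: 20.0
position: [633.1, 26.1, 24.8]
eef_rot: [[0.002, 0.972, 0.233], [-0.006, 0.233, -0.972], [-1.0, 0.001, 0.006]]
force: [2.4, -8.0, 4.1]
width: 34.1
```

```bash
python3 - <<'E'
from h import *
s=st()
p,d=camera("side");cv2.imwrite("pics/s11.png",cv2.resize(p[150:290,230:400],None,fx=4,fy=4,interpolation=cv2.INTER_CUBIC))
E
```

```text
t 20.0 p [633.1  26.1  24.8] F [ 2.4 -8.   4.1] w 34.1
```

View pics/s11.png

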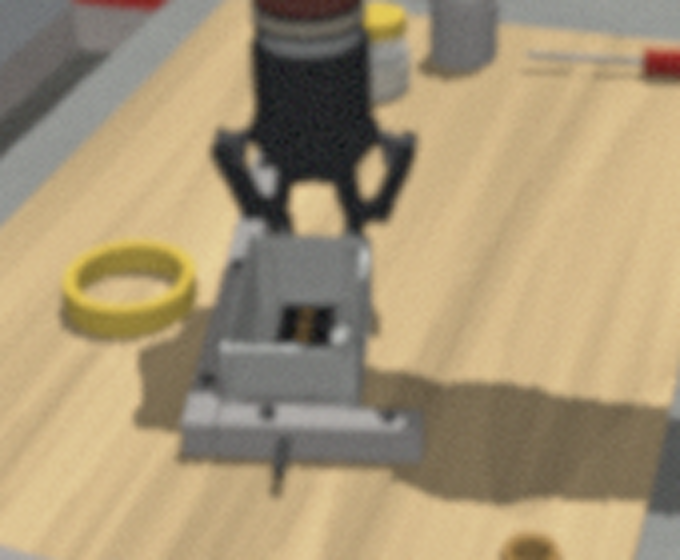

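Emit:
move_arm --moves '[[[0,0.005,-0.007,0,0,0],[0,0.005,-0.007,0,0,0]]]'

```text
clock: 20.3
position: [633.1, 26.0, 24.7]
eef_rot: [[-0.001, 0.973, 0.232], [-0.009, 0.232, -0.973], [-1.0, -0.003, 0.009]]
force: [-0.8, -10.5, 7.4]
width: 34.5
```

Emit:
move_arm --moves '[[[0,0.003,-0.007,0,0,0]]]'

```text
clock: 20.42
position: [633.1, 26.0, 24.7]
eef_rot: [[-0.001, 0.973, 0.232], [-0.011, 0.232, -0.973], [-1.0, -0.004, 0.01]]
force: [-0.2, -13.7, 7.9]
width: 34.2
```

```bash
python3 - <<'E'
from h import *
s=st()
F=np.array(s["force"]);print(F[:2]@[.9718,.236],F[:2]@[-.236,.9718])
p,d=camera("wrist");cv2.imwrite("pics/w12.png",p)
E
```

```text
t 20.43 p [633.1  26.   24.7] F [ -0.2 -13.7   7.9] w 34.2
-3.4367022452121216 -13.287434483083073
```

View pics/w12.png

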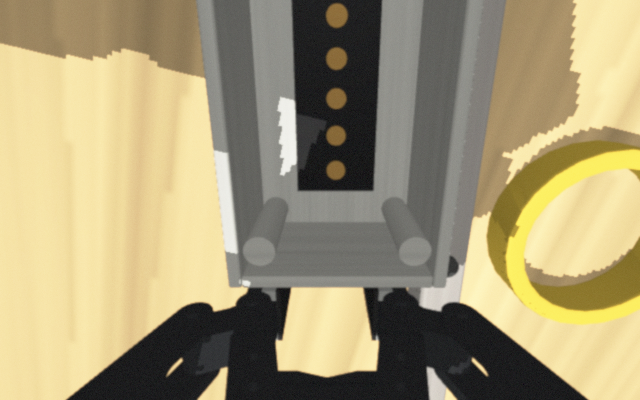

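Emit:
move_arm --moves '[[[0,0,-0.002,0,0,0],[0,0,0,0,0,0],[0,0,0,0,0,0],[0,0,0,0,0,0],[0,0,0,0,0,0],[0,0,0,0,0,0]]]'

```text
clock: 21.22
position: [633.1, 26.0, 24.7]
eef_rot: [[-0.001, 0.973, 0.231], [-0.011, 0.231, -0.973], [-1.0, -0.004, 0.011]]
force: [0.5, -12.9, 7.1]
width: 34.3
```

```bash
python3 - <<'E'
from h import *
for i in range(5):
    s=st();camera("top")
E
```

```text
t 21.23 p [633.1  26.   24.7] F [  0.5 -12.9   7.1] w 34.3
t 21.27 p [633.1  26.   24.7] F [ -0.9 -13.    7.2] w 34.1
t 21.32 p [633.1  26.   24.7] F [  1.3 -12.1   7.7] w 34.4
t 21.38 p [633.1  26.   24.7] F [ -0.6 -11.8   7.5] w 34.3
t 21.43 p [633.1  26.   24.7] F [  0.2 -13.    6.5] w 34.5
```

Emit:
move_arm --moves '[[[0,0,-0.007,0,0,0],[0,0,0,0,0,0],[0,0,0,0,0,0],[0,0,0,0,0,0],[0,0,0,0,0,0],[0,0,0,0,0,0],[0,0,0,0,0,0]]]'

```text
clock: 22.35
position: [633.1, 25.9, 24.7]
eef_rot: [[-0.001, 0.973, 0.231], [-0.012, 0.231, -0.973], [-1.0, -0.003, 0.012]]
force: [-0.2, -14.1, 8.3]
width: 34.5
```

```bash
python3 - <<'E'
from h import *
for i in range(4):
    s=st();camera("top")
E
```

```text
t 22.35 p [633.1  25.9  24.7] F [ -0.2 -14.1   8.3] w 34.5
t 22.4 p [633.1  26.   24.7] F [  0.7 -13.9   7.9] w 33.7
t 22.45 p [633.1  25.9  24.7] F [  0.2 -13.8   7.2] w 34.2
t 22.5 p [633.1  25.9  24.8] F [  1.5 -12.9   6.4] w 33.9
```

Emit:
move_arm --moves '[[[0,0,0.015,0,0,0],[0,0,0.015,0,0,0],[0,0,0.015,0,0,0],[0,0,0.02,0,0,0],[0,0,0.04,0,0,0],[0,0,0.1,0,0,0],[0,0,0.1,0,0,0],[-0.25,0,0,0,0,0],[-0.25,0,0,0,0,0],[-0.25,0,0,0,0,0],[0,0,0,0,0,0]]]'

```text
clock: 23.92
position: [646.1, -9.8, 140.3]
eef_rot: [[0.008, 0.972, 0.234], [0.001, 0.234, -0.972], [-1.0, 0.008, 0.001]]
force: [-0.3, 0.6, -0.7]
width: 34.2
```

```bash
python3 - <<'E'
from h import *
s=st();c=camera_params("wrist")
p,d=camera("wrist");cv2.imwrite("pics/w13.png",p)
import json;json.dump({k:np.asarray(v).tolist() for k,v in c.items()},open("pics/w13.json","w"))
p,d=camera("top");cv2.imwrite("pics/t13.png",cv2.resize(p[150:240,240:380],None,fx=5,fy=5,interpolation=cv2.INTER_CUBIC))
p,d=camera("side");cv2.imwrite("pics/s13.png",p)
E
```

```text
t 23.93 p [646.1  -9.8 140.3] F [-0.3  0.6 -0.7] w 34.2
```

View pics/w13.png

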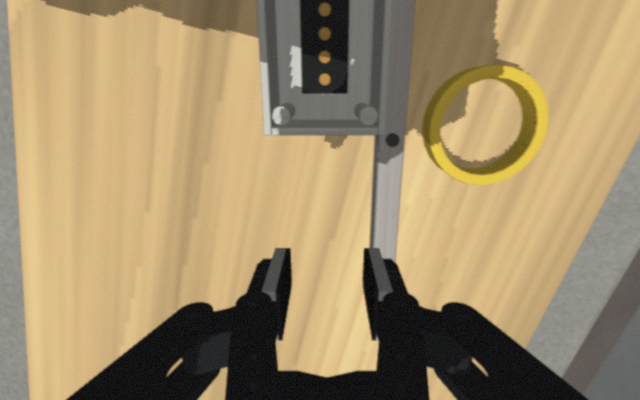

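View pics/t13.png

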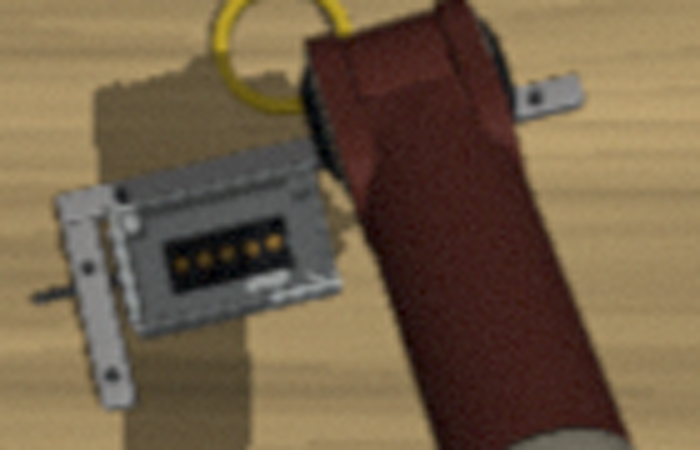

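View pics/s13.png

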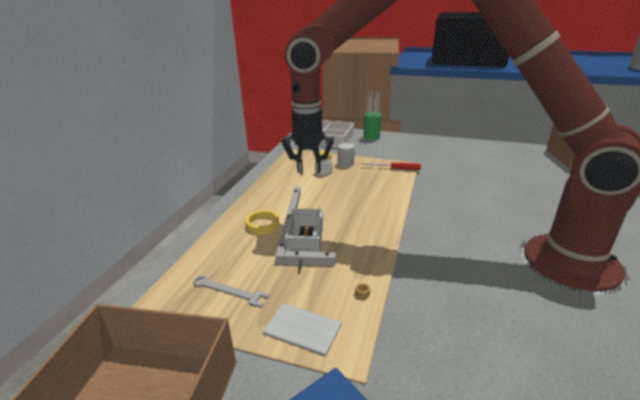

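Emit:
move_arm --moves '[[[-0.3,0,-0.2,0,0,0],[0,0,-0.2,0,0,0],[0,0.2,0,0,0,0],[0,0,0,0,0,0]]]'

```text
clock: 24.58
position: [658.8, 56.9, 179.5]
eef_rot: [[-0.002, 0.972, 0.237], [0.0, 0.237, -0.972], [-1.0, -0.002, -0.001]]
force: [-0.4, -1.1, -0.4]
width: 34.2
```

```bash
python3 - <<'E'
from h import *
s=st();c=camera_params("wrist")
p,d=camera("wrist");cv2.imwrite("pics/w14.png",p)
import json;json.dump({k:np.asarray(v).tolist() for k,v in c.items()},open("pics/w14.json","w"))
E
```

```text
t 24.57 p [658.8  56.9 179.5] F [-0.4 -1.1 -0.4] w 34.2
```

View pics/w14.png

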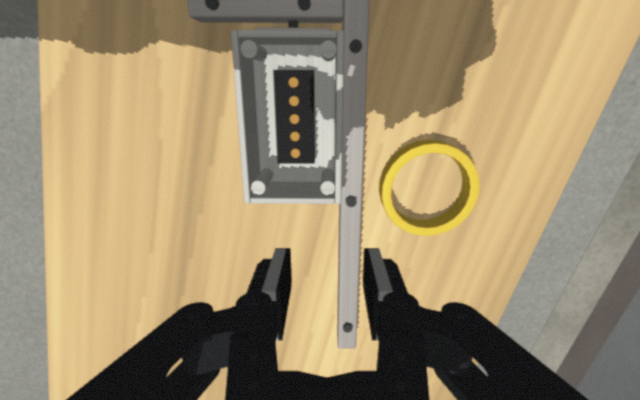

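```bash
python3 - <<'E'
from h import *
import json
p=cv2.imread("pics/w14.png");cv2.imwrite("pics/w14z.png",cv2.resize(p[0:215,220:390],None,fx=4,fy=4,interpolation=cv2.INTER_CUBIC)[:, :][:600+260])
q=cv2.resize(p[120:220,300:400],None,fx=6,fy=6,interpolation=cv2.INTER_CUBIC);cv2.imwrite("pics/w14y.png",q)
q=cv2.resize(p[0:90,225:375],None,fx=5,fy=5,interpolation=cv2.INTER_CUBIC);cv2.imwrite("pics/w14x.png",q)
E
```

```text
(no output)
```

View pics/w14y.png

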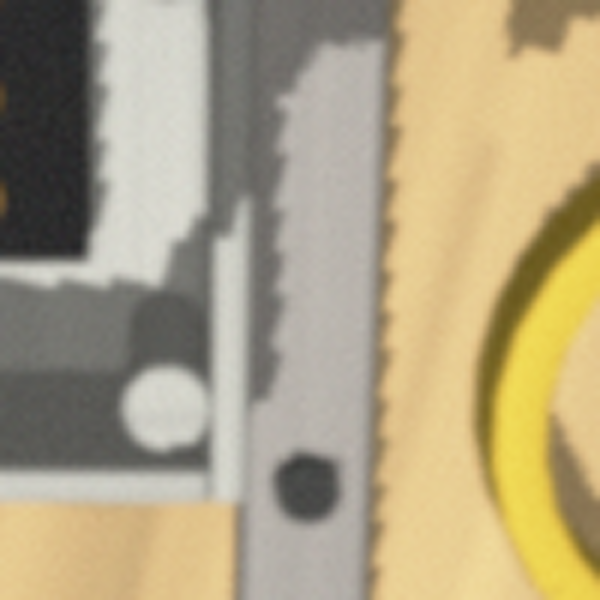

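View pics/w14x.png

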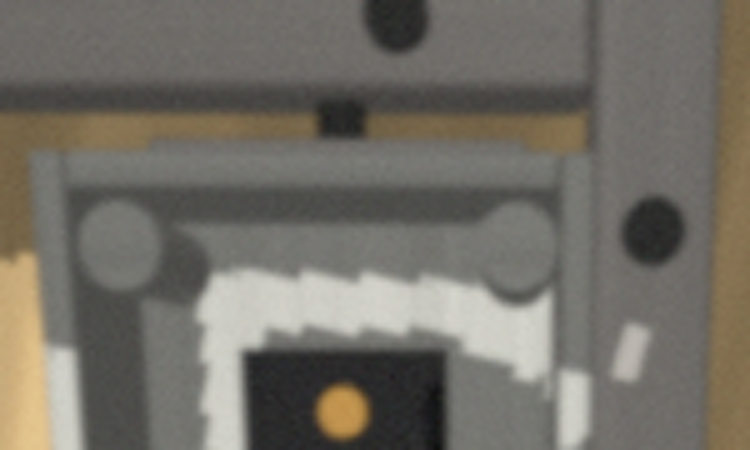

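```bash
python3 - <<'E'
from h import *
import json;c=json.load(open("pics/w14.json"))
R=lambda u,v,z:ray("wrist",(u,v),z,c)[0][:2]
# bar inner edge z31: bottom end and top
i1=R(338,345,31);i2=R(300+243/6-.4,120+590/6-.4,31);i3=R(225+592/5-.4,100/5-.4,31)
b1=R(300+240/6-.4,120+499/6-.4,61);b2=R(225+592/5-.4,152/5-.4,61)
b3=R(247.5,202,61);b4=R(225+32/5-.4,152/5-.4,61)
pd=[R(225+152/5,138/5-.4,28),R(225+522/5,140/5-.4,28)]
print(i1,i2,i3)
d=i3-i1;d/=np.linalg.norm(d);n=np.array([d[1],-d[0]])
print("angle",np.degrees(np.arctan2(-d[0],d[1])))
for q in (b1,b2,b3,b4,i2,*pd):print(q.round(1),"off bar",round((q-i1)@n,1),"along",round((q-i3)@d,1))
E
```

```text
[ 714.18856496 -120.31003204] [679.64985903  22.85789735] [640.47205658 184.00927391]
angle 13.616703914906077
[671.7  47.7] off bar -1.7 along -139.9
[642.  172.9] off bar -1.1 along -11.1
[598.   30.3] off bar -77.5 along -139.4
[565.8 154.3] off bar -79.6 along -11.3
[679.6  22.9] off bar 0.1 along -165.8
[574.9 163. ] off bar -68.7 along -5.0
[631.5 176.5] off bar -10.5 along -5.2
```

```bash
python3 - <<'E'
from h import *
st();print(sign_off())
E
```

```text
t 24.62 p [657.8  56.  179.5] F [-0.6  0.6  0.3] w 33.8
the job is handed in; nothing more can be done
None
```

The job is done and handed in at 24.6 s. The box lies on its back, mouth up, in the corner of the fence, along the long bar and against the stop pad.

**How it went:** I toppled the box with a push near the top of its open side. I then slid it with the spread fingers, turning it about 11° on the way, until it met the long bar at about 9 N. From there I pushed its end along the bar until it stopped at the pad.

**The hold:** I held it pressed there for about 2 s, well over the half second asked.
- The force readings during the hold were 12 to 14 N level, or 14 to 16 N in total. The total includes 6 to 8 N vertical from friction at the fingers.
- So the level push was slightly under the 15 N asked.
- The highest reading I saw in the whole run was about 16 N. I only read the force between moves, so a brief higher value could have gone unseen.

**Last checks:**
- **Along the bar:** the final wrist picture shows no gap. The rays measured the box 1 to 2 mm off the bar, which is within the 2 mm calibration. A similar offset (about 2 mm) showed right after the box had been pressed against the bar, so I took it as a measuring error. The box was parallel to the bar to about 0.3°.
- **At the stop:** the front of the box is about 11 mm from the stop bar. That fits the pad's range, and the contact was felt.
- **Let go:** the force was near zero after release, and the tool was well above everything.
- **Other things:** none looked moved, but I did not measure each one.

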